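# Shut down the craft turntable and put its plug away

## Task

Shut down the motorised turntable: on the sloping control desk press the round key, then the square key, then the narrow bar key, each fully down and let go before the next. Then pull the black plug straight up out of its white socket block and set it down (do not drop it) in the shallow wooden tray, leaving the sharpener and brush rest where they are.

Things in the scene. Friction and masses are not known exactly. Their poses are not given: they have to be found in the camera images.
- desk: grey plastic control desk, fixed, base 150 (x) x 190 (y) mm; origin: centre of its underside. A panel sloping at 29 degrees faces its front (-x), with three white keys in a row along y, 55 mm apart, in any order. Over them a 12 mm steel guard bar along y, at x = 25 mm, z = 205 mm, on posts at y = +-89 mm: a gripper pointing straight down strikes it, one tilted along the keys' travel passes beneath
- key_round_top (a point): centre of the top face of the round key; z points out of the sloping panel along the key's travel (29 degrees from vertical, leaning toward the robot side), y runs along the row of keys; round key, 44 mm across, standing 18 mm proud of the panel
- key_square_top (a point): centre of the top face of the square key; z points out of the sloping panel along the key's travel (29 degrees from vertical, leaning toward the robot side), y runs along the row of keys; square key, 42 x 42 mm, standing 18 mm proud of the panel
- key_bar_top (a point): centre of the top face of the narrow bar key; z points out of the sloping panel along the key's travel (29 degrees from vertical, leaning toward the robot side), y runs along the row of keys; bar key, 46 mm up the slope (x) x 18 mm (y), standing 18 mm proud of the panel
- key_round (a joint): travel of the round key, 0 = up, 0.008 m = fully down; springs back when let go; about 5 N holds it fully down
- key_square (a joint): travel of the square key, 0 = up, 0.008 m = fully down; springs back when let go; about 5 N holds it fully down
- key_bar (a joint): travel of the narrow bar key, 0 = up, 0.008 m = fully down; springs back when let go; about 5 N holds it fully down
- socket: white plastic socket block, fixed, 100 (x) x 120 (y) x 50 (z) mm; origin: centre of its underside; a slot 22 x 42 mm, 34 mm deep, in the middle of its top, with sprung catches that hold the plug (very roughly 5 to 15 N to pull free)
- plug: black plastic plug, loose, 90 g, 80 mm tall; origin: centre of the underside of its shank; z up its length. Shank 20 (x) x 40 (y) x 30 (z) mm; above it the grip block 28 (x) x 60 (y) mm from z = 30 to 80 mm. Starts seated in the socket block with the grip's underside on the block's top, so its top is 100 mm above the worktop
- plug_mid (a point): middle of the plug on its axis, 45 mm above its origin
- tray: shallow open plywood tray, fixed, 180 (x) x 160 (y) x 22 (z) mm outside, walls and floor 5 mm thick; origin: centre of its underside
- sharpener: red plastic pencil sharpener, loose, 60 x 45 x 38 mm; origin: centre of its underside; leave alone
- rest: blue silicone brush rest, loose, 110 (x) x 70 (y) x 23 (z) mm; origin: centre of its underside; leave alone
Things that resemble listed ones, but are neither listed nor needed, are in the scene too. Leave any yellow look-alike of the plug alone. Leave any yellow look-alike of the socket alone.

How it is judged:
On the way, in this order (a step that is already met when the one before it is completed fails the run):
1. the round key is pressed fully down, alone (value of joint key_round above 0.006 m and value of joint each of key_square, key_bar below 0.002 m), for 0.04 s.
2. the square key is pressed fully down, alone (value of joint key_square above 0.006 m and value of joint each of key_round, key_bar below 0.002 m), for 0.04 s.
3. the bar key is pressed fully down, alone (value of joint key_bar above 0.006 m and value of joint each of key_round, key_square below 0.002 m), for 0.04 s.
4. the plug is pulled clear of the socket (z of plug in the frame of socket above 0.055 m), for 0.1 s.
At the end, for the whole second after the job is handed in: the plug rests still inside the tray, on its floor (its middle within 82 mm in x and 72 mm in y of the tray's centre and under 60 mm high), standing or lying, all three keys are back up, and the sharpener and brush rest have moved less than 20 mm (x of plug_mid in the frame of tray between -0.082 and 0.082 m and y of plug_mid in the frame of tray between -0.072 and 0.072 m and height (world z) of plug_mid below 0.06 m and linear speed of plug below 0.02 m/s and contact force between plug and tray above 0.2 N and value of joint each of key_round, key_square, key_bar below 0.002 m and distance of each of sharpener, rest from where it was at the start of the episode below 0.02 m); the robot touches nothing.
It fails at once if two keys are pressed at once (value of joint each of key_round, key_square above 0.003 m or value of joint each of key_round, key_bar above 0.003 m or value of joint each of key_square, key_bar above 0.003 m).
It fails at once if the plug is dropped into the tray from more than about 30 mm (horizontal distance between plug and tray below 0.1 m and height (world z) of plug below 0.06 m and linear speed of plug above 0.8 m/s and contact force between the fingers and plug below 0.1 N).
It fails at once if a bystander is moved more than 30 mm (distance of any of sharpener, rest from where it was at the start of the episode above 0.03 m).
It also fails if it takes over 67 s, if anything falls off the work surface, if the arm or the gripper's body presses on something with over 40 N, if the wrist force passes 120 N, or if a joint passes its speed limit or range.

## Robot

A 7-joint arm with a two-finger parallel gripper is mounted at the origin on the work surface. World frame = base frame: x ahead of the robot, y to its left, z up, the work surface at z = 0. Lengths are in m, angles in rad, forces in N, time in s.
With the tool pointing down it reaches from about 0.4 to 0.85 m from the base axis. Payload 4.5 kg.
Tool frame: the origin (TCP) lies at the very end of the fingers, on their centre line; the grasp point (between the pads) lies 19 mm behind it; z points along the fingers, y is the line along which they close (so a half turn about z gives the same grasp; the last joint's range is limited). The gripper opens to 88 mm and grips with 3 to 60 N. Pads are 18 mm wide; open, the fingers measure 123 mm over their backs; the gripper's body (75 mm by 187 mm) begins 45 mm behind the grasp point.
Start: joints at [-1.306, 0.689, -0.195, 1.565, 0.157, 0.902, -0.215], TCP at [0.143, 0.608, 0.239] pointing down, gripper open.
Joint ranges: [-3.01, 3.01], [-0.46, 2.08], [-1.47, 1.51], [0.13, 2.56], [-1, 4.14], [0.04, 2.09], [-2.66, 2.66]. Speed limits (rad/s): [2.57, 2.57, 3.14, 3.14, 3.14, 3.14, 3.14].

## Interface

Orientations are given as a unit quaternion [x, y, z, w].
In Python, from plant import r gives the robot as it stands. The module is installed in compiled form; this text tells all that it offers.
- The arm moves only by the tool step_arm, never from a script. Its argument "increments" is a list of rows, each a list of 2 entries, a list of its own where there are three numbers: the shift along the world's x, y, z in cm, then the turn, a rotation vector about the world's x, y, z in degrees. A call has exactly 10 rows; each row shifts and turns the commanded pose from where the row before left it; what a row does not reach is not made up. A row lasts 1/10 s, in which the tool goes at most 50 mm and 8.59 degrees, less where a joint would pass 70% of its speed; a pose out of reach is approached as far as the arm can. A call is refused whole if a number of a shift passes 5 or a number of a turn 8.59, either way. A call with a gripper value outside its range is refused whole. "fingers" is the opening, from 0 (shut) to 1 (fully open), set as the call begins (left out, the last holds). The fingers move at their own pace and stop on an object; "grip_force" is the grip in N (left out, the last holds). Time passes only in rows, so rows that do not move let the fingers close, or fill a call up. It gives the time, the measured TCP pose, the force, the opening and the grip force at its end, in the units of the state.
- r.get_state(): the state, without advancing time (a new reading comes with each control period).
- r.snapshot(name): name is "scene" or "top"; returns (picture, depth): 400x640x3 uint8, red, green, blue; 400x640 float32, m along the optical axis (not along the pixel's ray), 0 where there is no reading.
- r.calibration(name): a dict with "fov_y" (degrees; the focal length in pixels is half the picture's height over the tangent of half this angle, whatever the lens; pixels are square), "cx", "cy" (the principal point, pixels), "k1" (the pictures are not rectified: a ray, as slopes to the right and down, at radius r is drawn at 1 + k1 r^2 times it, then the intrinsics apply), "R" (3x3) and "t" (3): a world point X has camera coordinates R X + t. Camera axes: x right, y down, z forward; pixel columns grow to the right and rows downward; lengths in m; the calibration is good to about 2 mm. A picture is of the moment at which its call begins. calibration takes no time and is no camera call.
- r.finish_job(): hands the job in; it is judged then, once.
The state is a dict: "clock": time; "q": joint angles; "qd": joint speeds; "joint_torque": joint torques, N m; "tool_pos": TCP position; "eef_rot": TCP orientation; "contact_force": force on the tool from outside, world axes, zero at the start; "moment": the same for the moment, N m; "opening": opening from 0.0 (shut) to 1.0 (fully open); "finger_force": force on a finger pad.
Only numpy, scipy, OpenCV 4.12 (cv2) and the standard library are available. Lean on these libraries where they do the work, as an engineer would, in place of code of your own. Each camera call takes 0.05 s, during which the arm holds its last target. There are 200 camera calls.

## Working session

There is one attempt and no reset: what is moved stays moved. The work goes in short steps, Python scripts to look and compute and a tool call to move; the robot and the scene stay as the last step left them, time stands still between calls to the robot, and variables do not carry over. Pictures are saved under pics/ and viewed, at most 10 in all, crops included, and the job is handed in when it is done.

Besides the shell and the picture viewer there is one more tool, called after "Call:" as a command line: name --argument value ..., lists and objects as JSON in quotes. step_arm: Moves the arm, as the interface text tells. Its arguments: {"type":"object","properties":{"increments":{"type":"array","items":{"type":"array"}},"fingers":{"type":"number"},"grip_force":{"type":"number"}},"required":["increments"]}

```bash
mkdir -p pics
cat > h.py <<'E'
import numpy as np, cv2
from plant import r
def cloud(name):
    img,d=r.snapshot(name); c=r.calibration(name)
    f=200/np.tan(np.radians(c["fov_y"])/2)
    K=np.array([[f,0,c["cx"]],[0,f,c["cy"]],[0,0,1.]])
    v,u=np.mgrid[0:400,0:640].astype(np.float32)
    p=cv2.undistortPoints(np.stack([u.ravel(),v.ravel()],1)[:,None].astype(np.float64),K,np.array([c["k1"],0,0,0,0.]))[:,0]
    X=np.c_[p,np.ones(len(p))]*d.reshape(-1,1)
    W=(X-np.array(c["t"]))@np.array(c["R"])
    W[d.ravel()==0]=np.nan
    return img,d,W.reshape(400,640,3)
E
python3 - <<'E'
from h import *
for n in("scene","top"):
    img,d,W=cloud(n); np.savez(n+"0.npz",img=img,W=W)
    cv2.imwrite(f"pics/{n}0.png",img[:,:,::-1])
    c=r.calibration(n); print(n,c["fov_y"],c["k1"],-np.array(c["R"]).T@c["t"])
s=r.get_state(); print(s["clock"],s["tool_pos"],s["eef_rot"],s["opening"])
E
```

```text
scene 56.04553025890396 -0.07671740564266227 [ 1.05122512 -0.10710317  0.73531549]
top 57.92932252547034 0.022729194494066223 [ 0.27085014 -0.03016236  1.04943213]
0.1 [0.14292994 0.60787556 0.23797704] [ 1.15113273e-01  9.93352027e-01 -8.27015227e-04 -1.69896669e-05] 1.0026269467299929
```

View pics/scene0.png

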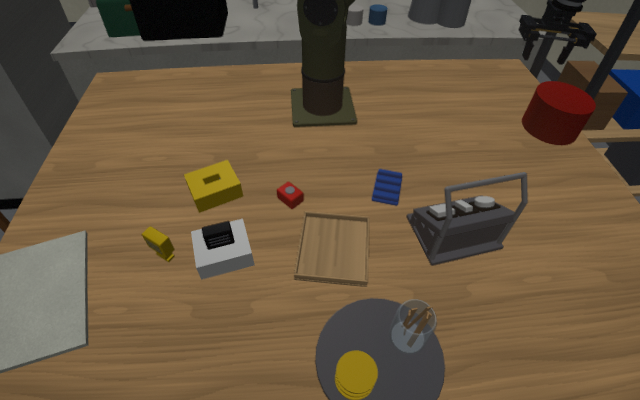

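View pics/top0.png

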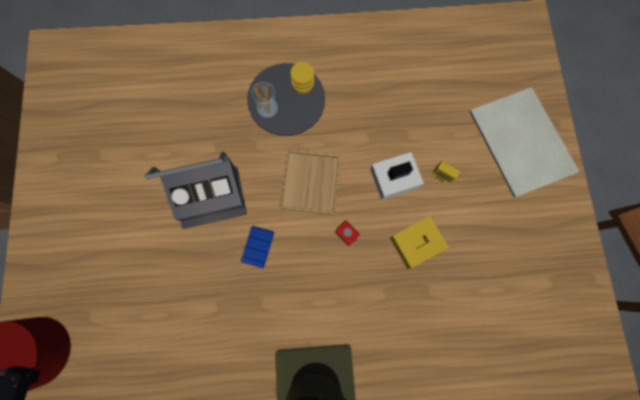

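The scene picture shows the desk at right (455,225), with keys square (440,210), bar (465,207) and round (485,202). It also shows the tray (335,248), the white socket with black plug (220,245), and the yellow decoys. The top view shows round (180,197), bar (201,192), square (221,187), tray (310,183) and plug (400,171).

```bash
cat > m.py <<'E'
from h import *
def blobs(n,box,fn,mn=15):
    z=np.load(n+"0.npz"); img,W=z["img"].astype(int),z["W"]
    m=fn(img); k=np.zeros(m.shape,bool); u0,v0,u1,v1=box; k[v0:v1,u0:u1]=1; m=(m&k).astype(np.uint8)
    N,L,st,ce=cv2.connectedComponentsWithStats(m,connectivity=4)
    for i in range(1,N):
        if st[i,4]<mn: continue
        P=W[L==i]; P=P[~np.isnan(P[:,0])]
        rect=cv2.minAreaRect((P[:,:2]*1000).astype(np.float32))
        print(n,"px",ce[i].round(),st[i,4],"med",np.median(P,0).round(4),"min",P.min(0).round(3),"max",P.max(0).round(3),"rect",np.round(rect[0],0),np.round(rect[1],0),round(rect[2],1))
mi=lambda i:i.min(2); ma=lambda i:i.max(2); sat=lambda i:ma(i)-mi(i)
print("keys");
blobs("top",(150,150,250,230),lambda i:(mi(i)>150))
blobs("scene",(405,170,530,260),lambda i:(mi(i)>130))
print("plug"); blobs("top",(365,145,430,205),lambda i:ma(i)<60); blobs("scene",(190,215,255,275),lambda i:ma(i)<60)
print("socket"); blobs("top",(365,145,430,205),lambda i:(mi(i)>120)&(sat(i)<30))
print("desk"); blobs("top",(145,145,250,230),lambda i:(sat(i)<25)&(ma(i)<140),40)
print("red/blue"); blobs("top",(325,210,370,250),lambda i:i[...,0]-i[...,1]>80); blobs("top",(230,215,290,275),lambda i:i[...,2]-i[...,0]>40)
z=np.load("top0.npz"); W=z["W"]
# tray rims by height
m=(W[...,2]>.014)&(W[...,2]<.03); k=np.zeros_like(m); k[145:220,275:345]=1; P=W[m&k]
print("tray",len(P),cv2.minAreaRect((P[:,:2]*1000).astype(np.float32)),P[:,2].mean())
m=(W[...,2]>.18)&(W[...,2]<.24); k=np.zeros_like(m); k[140:235,140:255]=1;P=W[m&k]; print("bar",len(P),P.min(0),P.max(0),cv2.fitLine(P[:,:2].astype(np.float32),2,0,.01,.01).ravel())
E
python3 m.py
```

```text
keys
top px [220. 187.] 207 med [0.542  0.2173 0.1013] min [0.523 0.197 0.088] max [0.561 0.238 0.113] rect [542. 217.] [34. 39.] 8.9
top px [200. 192.] 82 med [0.5324 0.2715 0.1009] min [0.515 0.263 0.089] max [0.552 0.28  0.115] rect [533. 272.] [37. 14.] 11.0
top px [180. 196.] 180 med [0.5245 0.3269 0.1011] min [0.507 0.307 0.084] max [0.542 0.352 0.112] rect [523. 327.] [37. 40.] 41.2
scene px [484. 199.] 86 med [0.5273 0.3241 0.1027] min [0.512 0.306 0.093] max [0.542 0.343 0.11 ] rect [527. 324.] [37. 30.] 82.6
scene px [463. 203.] 46 med [0.5353 0.2707 0.1023] min [0.517 0.264 0.092] max [0.553 0.279 0.111] rect [535. 271.] [35. 14.] 3.1
scene px [439. 208.] 84 med [0.5417 0.2111 0.0998] min [0.526 0.196 0.092] max [0.561 0.229 0.111] rect [544. 214.] [34. 33.] 3.6
plug
top px [400. 170.] 245 med [ 0.5554 -0.2727  0.0995] min [ 0.54  -0.304  0.064] max [ 0.575 -0.247  0.105] rect [ 558. -276.] [26. 57.] 13.7
scene px [218. 235.] 631 med [ 0.57   -0.2751  0.0922] min [ 0.542 -0.306  0.051] max [ 0.581 -0.246  0.103] rect [ 562. -276.] [28. 58.] 13.6
socket
top px [397. 176.] 1161 med [ 0.5471 -0.2748  0.0502] min [ 0.499 -0.362 -0.002] max [ 0.637 -0.209  0.101] rect [ 567. -285.] [109. 140.] 14.5
desk
top px [203. 191.] 3952 med [0.5407 0.2656 0.0851] min [0.455 0.17  0.   ] max [0.655 0.401 0.215] rect [554. 290.] [181. 220.] 9.9
red/blue
top px [347. 233.] 218 med [ 0.4025 -0.12    0.0349] min [ 0.373 -0.15   0.03 ] max [ 0.434 -0.091  0.04 ] rect [ 404. -120.] [54. 42.] 40.3
top px [257. 247.] 845 med [0.3834 0.1379 0.0183] min [0.326 0.092 0.005] max [0.439 0.184 0.03 ] rect [384. 139.] [ 67. 104.] 70.3
tray 447 ((565.8428955078125, -24.42646026611328), (159.63809204101562, 181.03936767578125), 79.14971160888672) 0.02121449308897985
bar 431 [0.54554076 0.18402012 0.18037763] [0.60511992 0.37122252 0.21452578] [ 0.15689649 -0.98761505  0.56586164  0.27697644]
```

Call:
step_arm --increments '[[[3.7,-3.6,0],[0,0,7.4]],[[3.7,-3.6,0],[0,0,7.4]],[[3.7,-3.6,0],[0,0,7.5]],[[3.7,-3.6,0],[1.14,-7.16,0]],[[3.7,-3.6,0],[1.14,-7.16,0]],[[3.7,-3.6,0],[1.14,-7.16,0]],[[3.7,-3.6,0],[1.14,-7.16,0]],[[3.7,-3.6,0],[0,0,0]],[[0,0,0],[0,0,0]],[[0,0,0],[0,0,0]]]' --fingers 0

```text
clock: 1.1
tool_pos: [0.4207, 0.3465, 0.2364]
eef_rot: [-0.074, 0.97, 0.017, 0.229]
contact_force: [-0.2, -0.5, -0.7]
opening: 0.118
finger_force: 0.0
```

```bash
cat > e.py <<'E'
from h import *
from scipy.spatial.transform import Rotation as R
def err(p,z,y):
    s=r.get_state(); z=np.array(z,float);z/=np.linalg.norm(z); y=np.array(y,float);y-=z*(y@z);y/=np.linalg.norm(y)
    T=R.from_matrix(np.c_[np.cross(y,z),y,z]); C=R.from_quat(s["eef_rot"])
    print("t",s["clock"],"shift cm",((np.array(p)-s["tool_pos"])*100).round(2),"turn",np.degrees((T*C.inv()).as_rotvec()).round(2),"F",np.round(s["contact_force"],1),"q",np.round(s["q"],2))
E
python3 -c "
from e import *
n=np.array([-.479,-.076,.875]); k=np.array([.5243,.3258,.101])
err(k+.06*n,-n,[-.157,.988,0]); err(k+.012*n,-n,[-.157,.988,0])"
```

```text
t 1.1 shift cm [ 7.48 -2.53 -8.29] turn [ 0.46 -2.43  0.28] F [-0.2 -0.5 -0.7] q [-1.19  0.54  0.34  2.2   0.99  0.18 -0.16]
t 1.1 shift cm [  9.78  -2.16 -12.49] turn [ 0.46 -2.43  0.28] F [-0.2 -0.5 -0.7] q [-1.19  0.54  0.34  2.2   0.99  0.18 -0.16]
```

Call:
step_arm --increments '[[[2.5,-0.9,-2.7],[0.46,-2.43,0.28]],[[2.5,-0.8,-2.8],[0,0,0]],[[2.5,-0.8,-2.8],[0,0,0]],[[0,0,0],[0,0,0]],[[0.6,0.1,-1.0],[0,0,0]],[[0.6,0.1,-1.1],[0,0,0]],[[0.6,0.1,-1.1],[0,0,0]],[[0.5,0.1,-1.0],[0,0,0]],[[0,0,0],[0,0,0]],[[0,0,0],[0,0,0]]]'

```text
clock: 2.1
tool_pos: [0.4792, 0.3368, 0.1604]
eef_rot: [-0.074, 0.968, 0.009, 0.24]
contact_force: [-0.2, -1.3, -0.3]
opening: 0.011
finger_force: 0.0
```

```bash
python3 -c "
from e import *
n=np.array([-.479,-.076,.875]); k=np.array([.5243,.3258,.101])
err(k+.012*n,-n,[-.157,.988,0])
img,d,W=cloud('scene'); cv2.imwrite('pics/s1.png',cv2.resize(img[130:290,380:580,::-1],(800,640))[:600])"
```

```text
t 2.1 shift cm [ 3.94 -1.19 -4.89] turn [ 1.16 -1.1   0.53] F [-0.2 -1.3 -0.3] q [-0.92  0.7   0.09  2.17  1.88  0.28 -0.99]
```

View pics/s1.png

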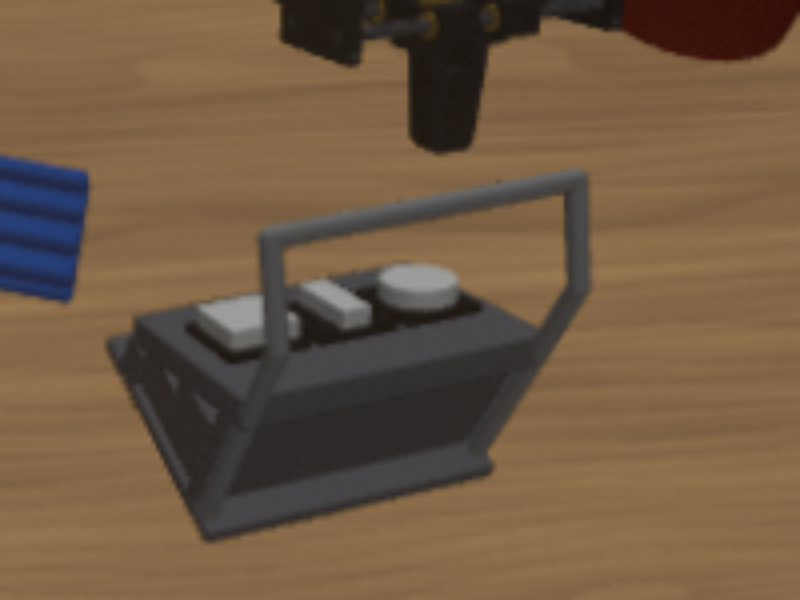

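The picture shows the shut fingers at (440,140), short of the round key at (418,280), with the guard bar clear of them. Joint speed limits cut the last move short, so I'll go on more slowly.

Call:
step_arm --increments '[[[0.3,-0.3,0],[0.4,-0.4,0.2]],[[0.3,-0.3,0],[0.4,-0.4,0.2]],[[0.4,-0.4,-0.2],[0.4,-0.3,0.1]],[[0.4,-0.3,-0.7],[0,0,0]],[[0.5,0.0,-0.8],[0,0,0]],[[0.5,0.0,-0.8],[0,0,0]],[[0.5,0.0,-0.8],[0,0,0]],[[0.5,0.1,-0.8],[0,0,0]],[[0.5,0,-0.8],[0,0,0]],[[0,0,0],[0,0,0]]]'

```text
clock: 3.15
tool_pos: [0.5193, 0.324, 0.1098]
eef_rot: [-0.076, 0.965, 0.019, 0.25]
contact_force: [-0.0, -0.2, -0.6]
opening: 0.006
finger_force: 0.0
```

```bash
python3 -c "
from e import *
n=np.array([-.479,-.076,.875]); k=np.array([.5243,.3258,.101])
err(k+.012*n,-n,[-.157,.988,0])"
```

```text
t 3.15 shift cm [-0.07  0.09  0.17] turn [0.04 0.01 0.09] F [-0.  -0.2 -0.6] q [-0.72  0.81 -0.1   2.15  2.15  0.44 -1.16]
```

Call:
step_arm --increments '[[[0.17,0.06,-0.33],[0,0,0]],[[0.18,0.06,-0.33],[0,0,0]],[[0.18,0.03,-0.33],[0,0,0]],[[0.18,0.03,-0.33],[0,0,0]],[[0.09,0.01,-0.17],[0,0,0]],[[0.09,0.01,-0.17],[0,0,0]],[[0,0,0],[0,0,0]],[[0,0,0],[0,0,0]],[[0,0,0],[0,0,0]],[[0,0,0],[0,0,0]]]'

```text
clock: 4.15
tool_pos: [0.5276, 0.3268, 0.0947]
eef_rot: [-0.076, 0.965, 0.02, 0.25]
contact_force: [-1.4, 1.3, 4.3]
opening: 0.001
finger_force: 2.3
```

```bash
python3 -c "
from e import *
n=np.array([-.479,-.076,.875]); k=np.array([.5243,.3258,.101])
err(k-.008*n,-n,[-.157,.988,0]);print(r.get_state()['contact_force']@n,(r.get_state()['tool_pos']-k)@n)"
```

```text
t 4.15 shift cm [ 0.05 -0.04 -0.07] turn [-0.04  0.06  0.  ] F [-1.4  1.3  4.3] q [-0.71  0.85 -0.12  2.13  2.17  0.45 -1.18]
4.2846533395794 -0.007163274522639894
```

Call:
step_arm --increments '[[[0.05,0,-0.09],[0,0,0]],[[0.05,0,-0.09],[0,0,0]],[[0.05,0,-0.09],[0,0,0]],[[0,0,0],[0,0,0]],[[0,0,0],[0,0,0]],[[0,0,0],[0,0,0]],[[0,0,0],[0,0,0]],[[0,0,0],[0,0,0]],[[0,0,0],[0,0,0]],[[0,0,0],[0,0,0]]]'

```text
clock: 5.15
tool_pos: [0.5281, 0.3269, 0.0938]
eef_rot: [-0.076, 0.965, 0.02, 0.251]
contact_force: [-12.1, -2.5, 25.5]
opening: 0.001
finger_force: 14.1
```

```bash
python3 -c "
from e import *
n=np.array([-.479,-.076,.875]); k=np.array([.5243,.3258,.101])
err(k-.008*n,-n,[-.157,.988,0]);print(r.get_state()['contact_force']@n,(r.get_state()['tool_pos']-k)@n)"
```

```text
t 5.15 shift cm [ 0.   -0.04  0.02] turn [-0.09  0.11 -0.05] F [-12.1  -2.5  25.5] q [-0.7   0.85 -0.12  2.13  2.18  0.46 -1.18]
28.272867355581283 -0.008161361216680037
```

Call:
step_arm --increments '[[[-0.24,-0.04,0.44],[0,0,0]],[[-0.34,-0.05,0.61],[0,0,0]],[[-0.34,-0.05,0.61],[0,0,0]],[[-0.34,-0.05,0.61],[0,0,0]],[[0.2,-1.6,0],[0,0,0]],[[0.3,-1.8,0],[0,0,0]],[[0.3,-1.8,0],[0,0,0]],[[0.3,-1.8,0],[0,0,0]],[[0.3,-1.8,0],[0,0,0]],[[0.3,-1.8,0],[0,0,0]]]'

```text
clock: 6.15
tool_pos: [0.5335, 0.2173, 0.1145]
eef_rot: [-0.076, 0.965, 0.019, 0.25]
contact_force: [0.5, -0.0, -0.3]
opening: 0.01
finger_force: 0.0
```

Call:
step_arm --increments '[[[0,0,0],[0,0,0]],[[0,0,0],[0,0,0]],[[0,0,0],[0,0,0]],[[0,0,0],[0,0,0]],[[0,0,0],[0,0,0]],[[0,0,0],[0,0,0]],[[0,0,0],[0,0,0]],[[0,0,0],[0,0,0]],[[0,0,0],[0,0,0]],[[0,0,0],[0,0,0]]]'

```text
clock: 7.15
tool_pos: [0.5336, 0.2185, 0.1145]
eef_rot: [-0.076, 0.965, 0.02, 0.25]
contact_force: [-0.9, -0.0, -0.3]
opening: 0.003
finger_force: 0.0
```

```bash
python3 -c "
from e import *
n=np.array([-.479,-.076,.875]); k=np.array([.5417,.2172,.101])
err(k-.011*n,-n,[-.157,.988,0]);print(r.get_state()['contact_force']@n,(r.get_state()['tool_pos']-k)@n)"
```

```text
t 7.15 shift cm [ 1.34 -0.05 -2.31] turn [-0.01  0.05  0.04] F [-0.9 -0.  -0.3] q [-0.45  0.79 -0.21  2.28  2.4   0.52 -1.23]
0.23080752931265988 0.015630124442254652
```

Call:
step_arm --increments '[[[0.3,-0.01,-0.5],[0,0,0]],[[0.3,-0.01,-0.5],[0,0,0]],[[0.2,-0.01,-0.35],[0,0,0]],[[0.18,-0.01,-0.32],[0,0,0]],[[0.18,0,-0.32],[0,0,0]],[[0.18,0,-0.32],[0,0,0]],[[0,0,0],[0,0,0]],[[0,0,0],[0,0,0]],[[0,0,0],[0,0,0]],[[0,0,0],[0,0,0]]]'

```text
clock: 8.15
tool_pos: [0.5456, 0.2188, 0.0937]
eef_rot: [-0.077, 0.965, 0.02, 0.251]
contact_force: [-13.0, -2.0, 27.2]
opening: 0.006
finger_force: 15.5
```

```bash
python3 -c "
from e import *
n=np.array([-.479,-.076,.875]); k=np.array([.5417,.2172,.101])
err(k-.011*n,-n,[-.157,.988,0]);print(r.get_state()['contact_force']@n,(r.get_state()['tool_pos']-k)@n)"
```

```text
t 8.15 shift cm [ 0.14 -0.07 -0.23] turn [-0.08  0.13 -0.12] F [-13.   -2.   27.2] q [-0.43  0.84 -0.22  2.26  2.44  0.55 -1.24]
30.199352189804166 -0.008376683301534077
```

Call:
step_arm --increments '[[[-0.26,-0.04,0.47],[0,0,0]],[[-0.34,-0.05,0.61],[0,0,0]],[[-0.34,-0.05,0.61],[0,0,0]],[[-0.34,-0.05,0.61],[0,0,0]],[[-0.2,1.3,0],[0,0,0]],[[-0.2,1.4,0],[0,0,0]],[[-0.2,1.4,0],[0,0,0]],[[-0.2,1.3,0],[0,0,0]],[[0,0,0],[0,0,0]],[[0,0,0],[0,0,0]]]'

```text
clock: 9.15
tool_pos: [0.5261, 0.2697, 0.1144]
eef_rot: [-0.076, 0.965, 0.019, 0.25]
contact_force: [-0.4, -0.5, -0.3]
opening: 0.008
finger_force: 0.0
```

```bash
python3 -c "
from e import *
n=np.array([-.479,-.076,.875]); k=np.array([.533,.2715,.101])
err(k-.011*n,-n,[-.157,.988,0]);print(r.get_state()['contact_force']@n,(r.get_state()['tool_pos']-k)@n)"
```

```text
t 9.15 shift cm [ 1.21  0.27 -2.3 ] turn [0.03 0.06 0.05] F [-0.4 -0.5 -0.3] q [-0.59  0.79 -0.16  2.23  2.28  0.48 -1.21]
-0.057932841140741036 0.015166245895517046
```

Call:
step_arm --increments '[[[0.26,0.15,-0.5],[0,0,0]],[[0.26,0.05,-0.5],[0,0,0]],[[0.18,0.02,-0.35],[0,0,0]],[[0.17,0.02,-0.32],[0,0,0]],[[0.17,0.02,-0.32],[0,0,0]],[[0.17,0.02,-0.32],[0,0,0]],[[0,0,0],[0,0,0]],[[0,0,0],[0,0,0]],[[0,0,0],[0,0,0]],[[0,0,0],[0,0,0]]]'

```text
clock: 10.15
tool_pos: [0.5372, 0.2722, 0.0938]
eef_rot: [-0.076, 0.965, 0.02, 0.251]
contact_force: [-13.5, -5.8, 29.9]
opening: 0.003
finger_force: 16.8
```

```bash
python3 -c "
from e import *
n=np.array([-.479,-.076,.875]); k=np.array([.533,.2715,.101])
err(k-.011*n,-n,[-.157,.988,0]);print(r.get_state()['contact_force']@n,(r.get_state()['tool_pos']-k)@n)"
```

```text
t 10.15 shift cm [ 0.11  0.01 -0.24] turn [-0.02  0.16  0.01] F [-13.5  -5.8  29.9] q [-0.57  0.84 -0.18  2.2   2.31  0.51 -1.22]
33.04444540042518 -0.008346664852911464
```

Call:
step_arm --increments '[[[-0.26,-0.04,0.47],[0,0,0]],[[-0.6,-0.1,1.1],[0,0,0]],[[-0.67,-0.1,1.22],[0,0,0]],[[-0.67,-0.1,1.22],[0,0,0]],[[-0.67,-0.1,1.22],[0,0,0]],[[-0.67,-0.1,1.22],[0,0,0]],[[-0.6,-1,1.0],[0,0,0]],[[0,-3,1],[0,0,0]],[[0,-4,1],[0,0,0]],[[0,-4,1],[0,0,0]]]'

```text
clock: 11.15
tool_pos: [0.4962, 0.1463, 0.1966]
eef_rot: [-0.077, 0.965, 0.02, 0.25]
contact_force: [1.0, -0.3, -0.2]
opening: 0.002
finger_force: 0.0
```

Call:
step_arm --increments '[[[0.6,-4,0],[-1,7.1,0]],[[0.6,-4,0],[-1,7.1,0]],[[0.6,-4,0],[-1,7.1,0]],[[0.6,-4,0],[-1,7.1,0]],[[0.6,-4,0],[0,0,2.5]],[[0.6,-4,0],[0,0,2.2]],[[0.6,-4,0],[0,0,0]],[[0.6,-4,0],[0,0,0]],[[0,-2,0],[0,0,0]],[[0,0,0],[0,0,0]]]' --fingers 1

```text
clock: 12.15
tool_pos: [0.5484, -0.0903, 0.1967]
eef_rot: [-0.108, 0.974, -0.004, 0.199]
contact_force: [0.1, 0.8, 0.3]
opening: 0.894
finger_force: 0.0
```

```bash
python3 -c "
from e import *
err([.56,-.276,.2],[0,0,-1],[-.237,.972,0])
img,d,W=cloud('top'); cv2.imwrite('pics/t2.png',img[100:280,130:480,::-1])
k=W[165:215,165:240]; w=img[165:215,165:240].min(2)>150; print(np.nanmedian(k[w],0),w.sum())"
```

```text
t 12.15 shift cm [  1.16 -18.57   0.33] turn [-2.29 22.81  1.05] F [0.1 0.8 0.3] q [ 0.28  0.58 -0.22  2.19  1.83  0.04  0.08]
[0.53311201 0.26943389 0.10071802] 592
```

View pics/t2.png

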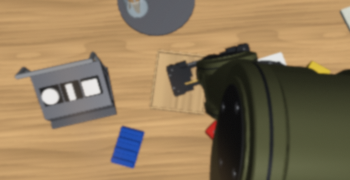

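The picture shows the keys back up (50,97 / 71,93 / 91,87), with the gripper over the tray. Joint 6 is near its limit at a wrist singularity, so I'll untilt in small turns.

Call:
step_arm --increments '[[[0,0,0],[-0.2,2,0]],[[0,0,0],[-0.2,2,0]],[[0,0,0],[-0.2,2,0]],[[0,0,0],[-0.2,2,0]],[[0,0,0],[-0.2,2,0]],[[0,0,0],[-0.2,2,0]],[[0,0,0],[-0.2,2,0]],[[0,0,0],[-0.2,2,0]],[[0,0,0],[-0.2,2,0]],[[0,0,0],[-0.2,2,0]]]'

```text
clock: 13.2
tool_pos: [0.5582, -0.0905, 0.1987]
eef_rot: [-0.113, 0.992, -0.011, 0.061]
contact_force: [1.8, -0.8, 1.2]
opening: 1.002
finger_force: 0.0
```

```bash
python3 -c "
from e import *
err([.56,-.276,.2],[0,0,-1],[-.237,.972,0])"
```

```text
t 13.2 shift cm [  0.18 -18.55   0.13] turn [0.39 7.14 0.7 ] F [ 1.8 -0.8  1.2] q [ 0.52  0.71 -0.73  1.89  0.77  0.7   1.14]
```

Through the singularity. On to above the plug.

Call:
step_arm --increments '[[[0,-1.5,0],[0.1,2,0.2]],[[0,-2.5,0],[0.1,2,0.2]],[[0,-2.5,0],[0.1,2,0.2]],[[0.1,-2.5,0],[0.1,1.1,0.1]],[[0.1,-2.5,0],[0,0,0]],[[0,-2.5,0],[0,0,0]],[[0,-2.5,0],[0,0,0]],[[0,-2,0],[0,0,0]],[[0,0,0],[0,0,0]],[[0,0,0],[0,0,0]]]'

```text
clock: 14.2
tool_pos: [0.5603, -0.2752, 0.1984]
eef_rot: [-0.119, 0.993, 0.001, 0.0]
contact_force: [0.2, 0.4, 0.4]
opening: 1.002
finger_force: 0.0
```

```bash
python3 -c "
from e import *
err([.56,-.276,.2],[0,0,-1],[-.237,.972,0])
img,d,W=cloud('scene'); cv2.imwrite('pics/s3.png',cv2.resize(img[130:280,130:330,::-1],(800,600)))
m=(img.max(2)<60)&(W[...,2]>.05)&(W[...,2]<.106)&(abs(W[...,0]-.56)<.06)&(abs(W[...,1]+.276)<.06)
P=W[m]; print(m.sum(),P.min(0),P.max(0)); Q=P[P[:,2]>.094]; print(len(Q),cv2.minAreaRect((Q[:,:2]*1000).astype(np.float32)),np.median(Q[:,2]))"
```

```text
t 14.2 shift cm [-0.03 -0.08  0.16] turn [-0.06  0.03  0.06] F [0.2 0.4 0.4] q [ 0.79  0.84 -0.78  1.59  0.67  1.    1.61]
625 [ 0.54552897 -0.30642892  0.0504561 ] [ 0.58201722 -0.24587303  0.10192006]
296 ((562.2593994140625, -276.70306396484375), (26.767738342285156, 57.8971061706543), 14.838929176330566) 0.09886555032991723
```

View pics/s3.png

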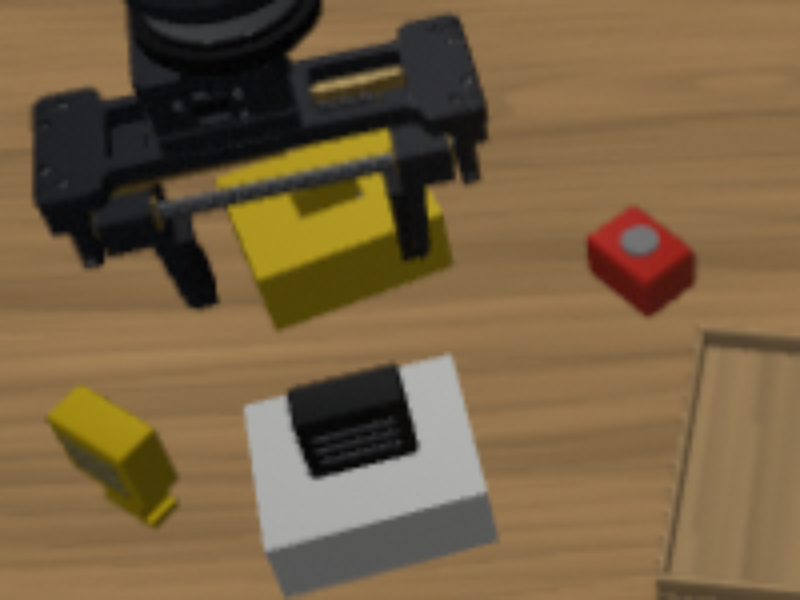

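The picture shows the open fingers (200,300 and 415,250) astride the plug's long axis (350,415), aligned with it. The plug sits at (0.561, -0.2765).

Call:
step_arm --increments '[[[0.1,-0.1,-1.5],[0,0,0]],[[0,0,-2],[0,0,0]],[[0,0,-2],[0,0,0]],[[0,0,-2],[0,0,0]],[[0,0,-2],[0,0,0]],[[0,0,-1.6],[0,0,0]],[[0,0,-1.5],[0,0,0]],[[0,0,-1],[0,0,0]],[[0,0,0],[0,0,0]],[[0,0,0],[0,0,0]]]'

```text
clock: 15.25
tool_pos: [0.5614, -0.2777, 0.0627]
eef_rot: [-0.118, 0.993, 0.001, 0.001]
contact_force: [-0.7, -0.0, -0.0]
opening: 0.998
finger_force: 0.0
```

Call:
step_arm --increments '[[[0,0,0],[0,0,0]],[[0,0,0],[0,0,0]],[[0,0,0],[0,0,0]],[[0,0,0],[0,0,0]],[[0,0,0],[0,0,0]],[[0,0,0],[0,0,0]],[[0,0,0],[0,0,0]],[[0,0,0],[0,0,0]],[[0,0,0],[0,0,0]],[[0,0,0],[0,0,0]]]' --fingers 0 --grip_force 45

```text
clock: 16.25
tool_pos: [0.5612, -0.2779, 0.0628]
eef_rot: [-0.118, 0.993, 0.001, 0.0]
contact_force: [-0.9, 0.4, 6.2]
opening: 0.675
finger_force: 45.0
```

Call:
step_arm --increments '[[[0,0,0.3],[0,0,0]],[[0,0,0.5],[0,0,0]],[[0,0,0.7],[0,0,0]],[[0,0,1],[0,0,0]],[[0,0,1.2],[0,0,0]],[[0,0,1.5],[0,0,0]],[[0,0,1.8],[0,0,0]],[[0,0,1.5],[0,0,0]],[[0,0,1],[0,0,0]],[[0,0,0],[0,0,0]]]'

```text
clock: 17.25
tool_pos: [0.562, -0.278, 0.1595]
eef_rot: [-0.118, 0.993, 0.0, 0.002]
contact_force: [1.2, 0.9, -0.9]
opening: 0.677
finger_force: 45.0
```

```bash
python3 -c "
from e import *
err([.566,-.0244,.157],[0,0,-1],[-.237,.972,0]); s=r.get_state(); print(s['opening'],s['finger_force'])
img,d,W=cloud('scene'); cv2.imwrite('pics/s4.png',cv2.resize(img[130:280,130:380,::-1],(800,480)))"
```

```text
t 17.25 shift cm [ 0.4  25.36 -0.25] turn [-0.06  0.19  0.14] F [ 1.2  0.9 -0.9] q [ 0.78  0.88 -0.75  1.62  0.72  0.93  1.58]
0.676797935739169 44.99404404312372
```

View pics/s4.png

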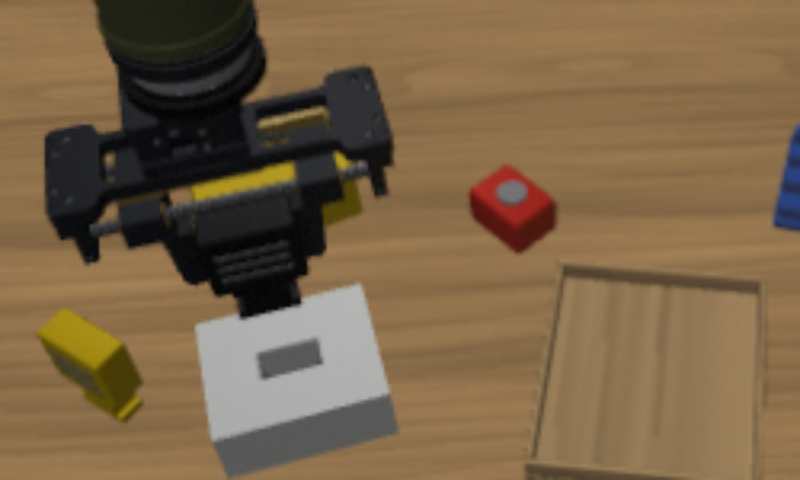

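The picture shows the plug (255,260) upright in the fingers and clear of the empty slot (290,360). I'll carry it to the tray centre.

Call:
step_arm --increments '[[[0,2,0],[0,0,0]],[[0,3,0],[0,0,0]],[[0.1,3,0],[0,0,0]],[[0.1,3.2,0],[0,0,0]],[[0.1,3.2,0],[0,0,0]],[[0.1,3,0],[0,0,0]],[[0,3,0],[0,0,0]],[[0,3,0],[0,0,0]],[[0,2,0],[0,0,0]],[[0,0,0],[0,0,0]]]'

```text
clock: 18.3
tool_pos: [0.5646, -0.0195, 0.1572]
eef_rot: [-0.121, 0.993, 0.003, 0.0]
contact_force: [1.0, 0.5, -0.4]
opening: 0.675
finger_force: 45.0
```

```bash
python3 -c "
from e import *
err([.566,-.0244,.048],[0,0,-1],[-.237,.972,0]); s=r.get_state(); print(s['opening'],s['finger_force'])"
```

```text
t 18.3 shift cm [  0.14  -0.49 -10.92] turn [-0.29 -0.02 -0.23] F [ 1.   0.5 -0.4] q [ 0.36  0.81 -0.72  1.81  0.72  0.8   1.09]
0.675417590533759 44.99441851861775
```

Call:
step_arm --increments '[[[0,-0.3,-1],[0,0,0]],[[0,0,-1.5],[0,0,0]],[[0,0,-1.5],[0,0,0]],[[0,0,-1.5],[0,0,0]],[[0,0,-1.5],[0,0,0]],[[0,0,-1.5],[0,0,0]],[[0,0,-1],[0,0,0]],[[0,0,-0.6],[0,0,0]],[[0,0,-0.3],[0,0,0]],[[0,0,0],[0,0,0]]]'

```text
clock: 19.3
tool_pos: [0.565, -0.0267, 0.0533]
eef_rot: [-0.118, 0.993, 0.001, 0.0]
contact_force: [-0.1, -0.6, -0.7]
opening: 0.674
finger_force: 45.0
```

Call:
step_arm --increments '[[[0,0,-0.1],[0,0,0]],[[0,0,-0.1],[0,0,0]],[[0,0,-0.1],[0,0,0]],[[0,0,-0.1],[0,0,0]],[[0,0,-0.1],[0,0,0]],[[0,0,0],[0,0,0]],[[0,0,0],[0,0,0]],[[0,0,0],[0,0,0]],[[0,0,0],[0,0,0]],[[0,0,0],[0,0,0]]]'

```text
clock: 20.3
tool_pos: [0.565, -0.0268, 0.0484]
eef_rot: [-0.118, 0.993, 0.001, 0.0]
contact_force: [0.8, 0.2, -0.5]
opening: 0.675
finger_force: 45.0
```

Call:
step_arm --increments '[[[0,0,-0.05],[0,0,0]],[[0,0,-0.05],[0,0,0]],[[0,0,-0.05],[0,0,0]],[[0,0,0],[0,0,0]],[[0,0,0],[0,0,0]],[[0,0,0],[0,0,0]],[[0,0,0],[0,0,0]],[[0,0,0],[0,0,0]],[[0,0,0],[0,0,0]],[[0,0,0],[0,0,0]]]'

```text
clock: 21.3
tool_pos: [0.5651, -0.0268, 0.0477]
eef_rot: [-0.118, 0.993, 0.001, 0.0]
contact_force: [-1.4, -0.7, 6.5]
opening: 0.676
finger_force: 45.0
```

Contact at the expected height. Releasing.

Call:
step_arm --increments '[[[0,0,0],[0,0,0]],[[0,0,0],[0,0,0]],[[0,0,0],[0,0,0]],[[0,0,0],[0,0,0]],[[0,0,0],[0,0,0]],[[0,0,0],[0,0,0]],[[0,0,0],[0,0,0]],[[0,0,0],[0,0,0]],[[0,0,0],[0,0,0]],[[0,0,0],[0,0,0]]]' --fingers 1

```text
clock: 22.3
tool_pos: [0.5649, -0.0268, 0.0469]
eef_rot: [-0.118, 0.993, 0.001, 0.0]
contact_force: [0.5, -0.1, 0.2]
opening: 0.998
finger_force: 0.0
```

Call:
step_arm --increments '[[[0,0,0.5],[0,0,0]],[[0,0,1],[0,0,0]],[[0,0,1.5],[0,0,0]],[[0,0,2],[0,0,0]],[[0,0,2],[0,0,0]],[[0,0,2],[0,0,0]],[[0,0,2],[0,0,0]],[[0,0,1],[0,0,0]],[[0,0,0],[0,0,0]],[[0,0,0],[0,0,0]]]'

```text
clock: 23.3
tool_pos: [0.5647, -0.0271, 0.1668]
eef_rot: [-0.118, 0.993, 0.001, 0.0]
contact_force: [-0.8, -0.7, 0.1]
opening: 1.004
finger_force: 0.0
```

```bash
python3 -c "
from e import *
err([.566,-.0244,.157],[0,0,-1],[-.237,.972,0])
img,d,W=cloud('scene'); cv2.imwrite('pics/s5.png',img[130:300,180:540,::-1])"
```

```text
t 23.3 shift cm [ 0.13  0.27 -0.98] turn [-0.1  -0.01  0.13] F [-0.8 -0.7  0.1] q [ 0.38  0.8  -0.73  1.8   0.7   0.82  1.11]
```

View pics/s5.png

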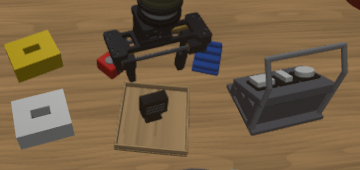

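The plug stands in the tray (153,108), the fingers are above and clear of it, the keys are up (260–305,75), and the sharpener (108,62) and rest (208,57) are in place.

```bash
python3 -c "
from plant import r
print(r.finish_job())"
```

```text
the job is handed in; nothing more can be done
None
```

I pressed the round, square and bar keys in that order, each to its stop and released. I then pulled the plug and stood it in the tray, with the sharpener and brush rest untouched, and handed the job in at about 23 s; no verdict was returned.

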